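# Fetch the yellow-capped tube from its tilt-out bin

## Task

One of the three tilt-out bins on the bench holds the tube with the yellow cap. Pull that bin's handle to tilt it all the way forward, take the tube out and stand it in the steel cup, with its foot on the bottom of the cup and the cup upright on the bench. The bin can stay open.

Things in the scene. Friction and masses are not known exactly. Their poses are not given: they have to be found in the camera images.
- tube_yellow_mid (a point): Centre of the yellow-capped tube, 29 mm thick (cap 34), 113 long, 20-45 g; z runs to the cap, x and y point anyhow. It stands cap up in a 38x40 mm pocket with low walls, under a fixed clear hood. In the open bin it leans about 33 deg to the robot on the front panel; its top 40 mm then stands clear and is gripped along the bar's direction; draw it out along its axis. Other tubes have blue caps.
- handle_yellow (a point): Centre of that bin's handle: black bar 14 mm thick, 30 long, flat ends, 30 mm in front of the blue panel; turns with the bin. y runs along bar and pivot; closed, z is up and -x is out of the front. The pivot passes (+30, 0, -66) mm in this frame. Grip the ends or girth, or hook it, from above. Closed: 88 mm above the bench; the hood's top is at 158 mm, its front edge 52 mm behind the bar.
- bin_yellow (a joint): Tilt of that bin about its bottom pivot, rad: 0 closed (front panel upright), 0.55 fully open at its stop (leaning forward, to the robot). Light friction, about 1 N at the handle; it stays where it is left. The bin is 88 mm wide, its front panel 74 mm high; the three bins stand 104 mm apart, side by side.
- cup: Round steel cup, open at the top, loose, 0.5 kg, on a black foot 92 mm across and 4 thick. Origin at the centre of its underside, on the bench; z up. Outside 70 mm across, inside 60, rim 55 mm above the bench, inner bottom 6 mm above the bench. The tube stands in it loosely and may lean against the rim.
Mind the look-alikes: they are no part of the job. What is shaped like the cup but brown or pink is not meant. Of the things that look like the part that bears tube_yellow_mid, the middle-sized one is meant.

How it is judged:
By the outcome, as a careful person would: the job done as asked, in the order asked, and still so for the second after the job is handed in, with the robot touching nothing.
It also fails if it takes over 54 s, if anything falls off the work surface, if the arm or the gripper's body presses on something with over 40 N, if the wrist force passes 120 N, or if a joint passes its speed limit or range.

## Robot

A 6-joint arm with a two-finger parallel gripper is mounted at the origin on a cart in front of the work surface, level with it; the furniture and walls round the work are solid. World frame = base frame: x ahead of the robot, y to its left, z up, the work surface at z = 0. Lengths are in m, angles in degrees, forces in N, time in s.
With the tool pointing down it reaches from about 0.4 to 0.825 m from the base axis. Payload 7 kg.
Tool frame: the origin (TCP) lies at the very end of the fingers, on their centre line; the grasp point (between the pads) lies 19 mm behind it (ctrl.grip_point_offset is the distance from the TCP to the grasp point, in m); x points along the fingers, z is the direction in which the jaws open and shut, and the axes are right-handed (so a half turn about x gives the same grasp; the last joint's range is limited). The gripper opens to 88 mm and grips with 3 to 60 N. Pads are 19 mm wide; open, the fingers measure 130 mm over their backs; the gripper's body (78 mm by 193 mm) begins 47 mm behind the grasp point.
Start: joints at [16.507, 20.546, 0.682, 0, -70.136, -16.507], TCP at [0.675, -0, 0.206] pointing down, gripper open.
Joint ranges: [-176.03, 176.03], [-82.01, 121.73], [-58.28, 71.71], [-173.87, 95.51], [-174.79, -0.11], [-173.66, 173.66]. Speed limits (degrees/s): [136.94, 136.94, 172.46, 180, 180, 180].

## Interface

Orientations are given as [roll, pitch, yaw] about the fixed x, y, z axes, in that order (R = Rz(yaw) Ry(pitch) Rx(roll)).
In Python, from plant import get_obs, snapshot, calibration, close_job, ctrl gives the robot as it stands.
- The arm moves only by the tool move_arm, never from a script. Its argument "commands" is a list that holds one entry, the list of rows, each a list of 4 numbers: the shift along the tool's x, y, z in cm, then the turn about the tool's x in rad. In form: [[[dx, dy, dz, spin], ...]]. A call has 1 to 8 rows; each row shifts and turns the commanded pose from where the row before left it, along the tool's axes as they then stand; what a row does not reach is not made up. A row lasts 1/10 s, in which the tool goes at most 50 mm and 8.59 degrees, less where a joint would pass 70% of its speed; a pose out of reach is approached as far as the arm can. A call with a gripper value outside its range is refused whole. "jaw" is the finger opening in cm, from 0 to 8.76, set as the call begins (left out, the last holds). The fingers move at their own pace and stop on an object; the grip force is fixed at half the most. Time passes only in rows, so rows that do not move let the fingers close. It gives the time, the measured TCP pose, the force and the opening at its end, in the units of the state.
- get_obs(): the state, without advancing time (a new reading comes with each control period).
- snapshot(name): name is "scene" or "side" or "wrist"; returns (picture, depth): 400x640x3 uint8, red, green, blue; 400x640 float32, m along the optical axis (not along the pixel's ray), 0 where there is no reading.
- calibration(name): a dict with "mtx" (3x3 intrinsics, pixels), "T" (4x4, takes a point from camera to world coordinates); the wrist camera has in their place "tool_from_camera" (4x4, takes a point from camera to tool coordinates, whose origin is the TCP and whose axes are the tool frame's). Camera axes: x right, y up, looking along -z (the intrinsics and any distortion apply to the point x, -y, -z); pixel columns grow to the right and rows downward; lengths in m; the calibration is good to about 2 mm. A picture is of the moment at which its call begins: read the wrist's pose just before it. calibration takes no time and is no camera call.
- close_job(): hands the job in, once; it reports no verdict.
The state is a dict: "clock": time; "joint_pos": joint angles; "qvel": joint speeds; "tau": joint torques, N m; "tool_pos": TCP position; "orientation": TCP orientation; "force": force on the tool from outside, world axes, zero at the start; "moment": the same for the moment, N m; "opening": finger opening in m.
Only numpy, scipy, OpenCV 4.12 (cv2) and the standard library are available. Lean on these libraries where they do the work, as an engineer would, in place of code of your own. Each camera call takes 0.05 s, during which the arm holds its last target. There are 200 camera calls.

## Working session

There is one attempt and no reset: what is moved stays moved. The work goes in short steps, Python scripts to look and compute and a tool call to move; the robot and the scene stay as the last step left them, time stands still between calls to the robot, and variables do not carry over. Pictures are saved under pics/ and viewed, about 8 in all and at most 12, crops included, and the job is handed in when it is done.

Besides the shell and the picture viewer there is one more tool, called after "Request:" as name(argument=value, ...), one argument or row to a line, values as JSON. move_arm: Moves the arm, as the interface text tells. Its arguments: {"type":"object","properties":{"commands":{"type":"array"},"jaw":{"type":"number"}},"required":["commands"]}

```bash
ls; mkdir -p pics; cat > h.py <<'E'
import numpy as np,cv2
from plant import get_obs,snapshot,calibration,close_job,ctrl
from scipy.spatial.transform import Rotation as R
def toolT():
    o=get_obs();T=np.eye(4);T[:3,:3]=R.from_euler('xyz',o['orientation'],degrees=True).as_matrix();T[:3,3]=o['tool_pos'];return T
def camT(n):
    c=calibration(n)
    return (toolT()@c['tool_from_camera'] if n=='wrist' else c['T']),c['mtx']
def cloud(n,save=None):
    T,K=camT(n);im,d=snapshot(n)
    v,u=np.mgrid[0:400,0:640]
    P=np.stack([(u-K[0,2])/K[0,0]*d,-(v-K[1,2])/K[1,1]*d,-d],-1)@T[:3,:3].T+T[:3,3]
    P[d==0]=np.nan
    if save: cv2.imwrite(f'pics/{save}.png',im[:,:,::-1]);np.savez(f'pics/{save}.npz',im=im,P=P,d=d,T=T,K=K)
    return im,P
def show(o): print({k:np.round(v,4).tolist() for k,v in o.items()})
E
python3 - <<'E'
from h import *
show(get_obs())
for n in('scene','side','wrist'):
    c=calibration(n);print({k:(np.round(v,3).tolist() if not isinstance(v,(str,dict)) else v) for k,v in c.items()})
    im,P=cloud(n,n+'0')
a=cv2.imread('pics/scene0.png');b=cv2.imread('pics/side0.png')
cv2.imwrite('pics/both0.png',np.vstack([a,b])[:, :][0:800])
E
```

```text
pics
{'clock': 0.0, 'joint_pos': [16.5058, 20.5931, 0.6326, -0.021, -70.1352, -16.507], 'qvel': [-0.0493, -0.0522, -0.0466, 0.0545, -0.0891, -0.0215], 'tau': [-0.0008, -58.2727, 29.3058, 6.9975, 0.0069, -0.0002], 'tool_pos': [0.6745, -0.0, 0.2047], 'orientation': [4.8197, 89.9024, -175.1887], 'force': [0.4228, 0.1704, 0.0173], 'moment': [-0.0231, -0.0019, -0.0334], 'opening': 0.0877}
{'mtx': [[435.495, 0.0, 322.523], [0.0, 435.495, 206.373], [0.0, 0.0, 1.0]], 'T': [[-0.828, 0.251, -0.501, 0.017], [-0.56, -0.344, 0.754, 0.858], [0.017, 0.905, 0.425, 0.526], [0.0, 0.0, 0.0, 1.0]]}
{'mtx': [[403.217, 0.0, 317.49], [0.0, 403.217, 204.223], [0.0, 0.0, 1.0]], 'T': [[-0.799, 0.309, -0.515, 0.026], [-0.6, -0.379, 0.704, 0.801], [0.023, 0.872, 0.488, 0.592], [0.0, 0.0, 0.0, 1.0]]}
{'mtx': [[349.309, 0.0, 319.699], [0.0, 349.309, 199.869], [0.0, 0.0, 1.0]], 'tool_from_camera': [[0.001, 0.257, -0.966, -0.179], [0.001, 0.966, 0.257, 0.07], [1.0, -0.001, 0.001, 0.0], [0.0, 0.0, 0.0, 1.0]]}
```

View pics/scene0.png

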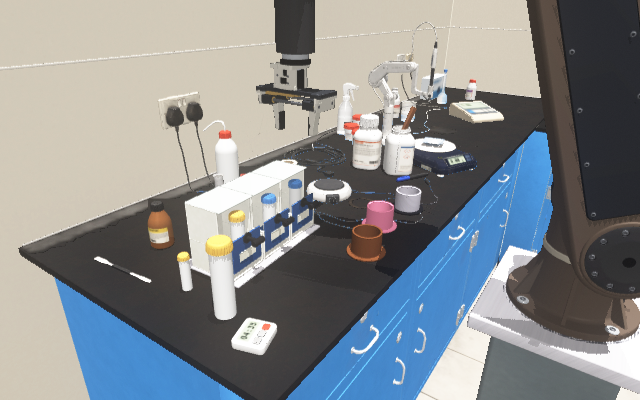

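View pics/side0.png

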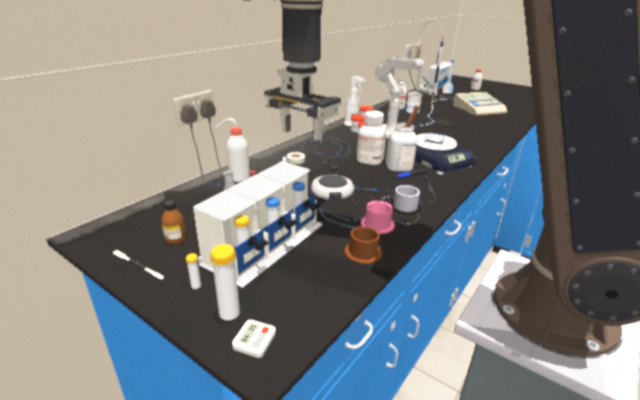

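The yellow-capped tubes are at scene pixels (237,230) in a bin, (220,275) large and loose, and (185,270) small and loose. The middle-sized one in the bin is meant. The cups are brown (366,242), pink (380,215) and grey steel (407,199), and the steel one is meant. I'll confirm both in an enlarged crop and measure them.

```bash
python3 - <<'E'
from h import *
z=np.load('pics/scene0.npz');im=z['im'];P=z['P']
c=im[150:280,180:440];cv2.imwrite('pics/crop0.png',cv2.resize(c,None,fx=3,fy=3,interpolation=cv2.INTER_CUBIC)[:,:,::-1])
for n in('scene0','side0'):
    z=np.load(f'pics/{n}.npz');im=z['im'];P=z['P'];hsv=cv2.cvtColor(im,cv2.COLOR_RGB2HSV)
    def comps(m,name,amin=15):
        k,l,s,ce=cv2.connectedComponentsWithStats(m.astype(np.uint8))
        for i in range(1,k):
            if s[i,4]>=amin:
                q=P[l==i];q=q[~np.isnan(q[:,0])]
                print(n,name,ce[i].round(1),s[i].tolist(),np.median(q,0).round(3),np.percentile(q,5,0).round(3),np.percentile(q,95,0).round(3)) if len(q) else None
    H,S,V=hsv[...,0],hsv[...,1],hsv[...,2]
    comps((H>20)&(H<32)&(S>150)&(V>120),'yel')
    m=(H>100)&(H<125)&(S>110)&(V>20);m[:, :200]=0;m[:,330:]=0;m[280:]=0
    comps(m,'blue')
    m=(V>110)&(S<60);m[:,:390]=0;m[:,425:]=0;m[:180]=0;m[220:]=0
    comps(m,'cup')
E
```

```text
scene0 yel [160.5 230. ] [156, 228, 9, 4, 22] [0.803 0.338 0.052] [0.798 0.331 0.049] [0.809 0.343 0.055]
scene0 blue [294.8 183.3] [289, 179, 13, 9, 99] [0.601 0.1   0.137] [0.592 0.085 0.13 ] [0.616 0.109 0.14 ]
scene0 blue [268.3 198.3] [261, 194, 15, 10, 120] [0.595 0.202 0.137] [0.586 0.19  0.128] [0.609 0.211 0.14 ]
scene0 blue [309.1 197.3] [306, 194, 6, 7, 30] [0.588 0.06  0.091] [0.586 0.052 0.081] [0.589 0.07  0.096]
scene0 blue [299.  215.3] [292, 200, 20, 32, 260] [0.585 0.111 0.061] [0.583 0.056 0.029] [0.588 0.132 0.095]
scene0 blue [284.5 213.3] [280, 208, 8, 11, 52] [0.582 0.164 0.09 ] [0.581 0.154 0.077] [0.584 0.176 0.097]
scene0 blue [272.5 233.1] [264, 216, 25, 35, 319] [0.58  0.22  0.055] [0.578 0.157 0.029] [0.583 0.237 0.094]
scene0 blue [255.7 231.7] [250, 226, 10, 12, 69] [0.577 0.266 0.088] [0.575 0.256 0.077] [0.578 0.281 0.097]
scene0 blue [238.  254.4] [232, 235, 18, 39, 303] [0.574 0.327 0.066] [0.572 0.305 0.029] [0.576 0.34  0.096]
scene0 blue [257.  252.2] [253, 245, 8, 15, 67] [0.577 0.266 0.037] [0.576 0.256 0.028] [0.578 0.28  0.051]
scene0 cup [40
[... 703 characters left out ...]
] [0.583 0.052 0.075] [0.588 0.075 0.096]
side0 blue [272.4 202. ] [267, 197, 12, 10, 97] [0.594 0.201 0.137] [0.585 0.189 0.129] [0.605 0.21  0.139]
side0 blue [301.3 214.6] [296, 203, 18, 26, 173] [0.583 0.113 0.07 ] [0.581 0.064 0.031] [0.586 0.131 0.093]
side0 blue [287.4 216.9] [284, 211, 8, 11, 48] [0.58  0.165 0.086] [0.577 0.154 0.072] [0.582 0.181 0.093]
side0 blue [271.4 233.7] [254, 220, 37, 29, 319] [0.577 0.225 0.073] [0.574 0.171 0.031] [0.581 0.277 0.094]
side0 blue [245.5 254.4] [236, 240, 28, 32, 319] [0.572 0.321 0.067] [0.57  0.267 0.03 ] [0.575 0.339 0.093]
side0 cup [406.7 197.3] [395, 184, 26, 28, 596] [ 0.433 -0.189  0.036] [ 0.404 -0.335  0.001] [ 0.482 -0.17   0.055]
```

View pics/crop0.png

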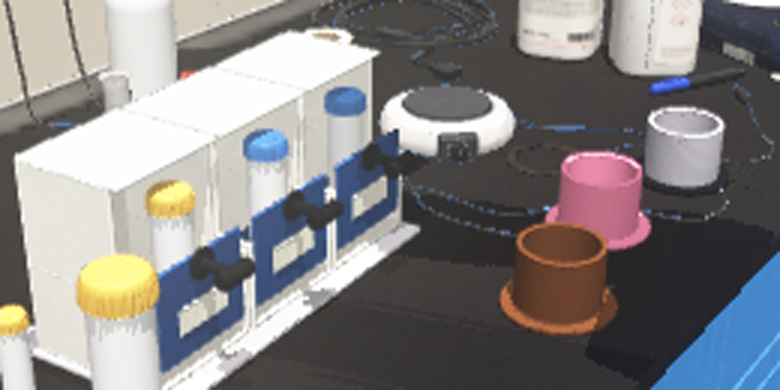

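The crop confirms both targets: the yellow-capped tube is in the nearest bin, behind the clear hood, with its handle at crop (225,268). The grey cup on a black foot is at crop (685,145). Next I'll measure the handle, the cup and the big loose tube, which is close by.

```bash
python3 - <<'E'
from h import *
def circ(q):
    A=np.c_[2*q[:,:2],np.ones(len(q))];s=np.linalg.lstsq(A,(q[:,:2]**2).sum(1),rcond=None)[0];return s[0],s[1],np.sqrt(s[2]+s[0]**2+s[1]**2)
for n in('scene0','side0','wrist0'):
    z=np.load(f'pics/{n}.npz');P=z['P'].reshape(-1,3);im=z['im'].reshape(-1,3).astype(int);
    ok=~np.isnan(P[:,0]);P=P[ok];im=im[ok];x,y,zz=P.T
    def box(a,b,c,d,e,f): return (x>a)&(x<b)&(y>c)&(y<d)&(zz>e)&(zz<f)
    for nm,b in(('bigbody',box(.47,.56,.37,.47,.03,.12)),('bigcap',box(.47,.56,.37,.47,.135,.151)),('cup',box(.37,.5,-.28,-.13,.02,.05)),('cuprim',box(.37,.5,-.28,-.13,.052,.058))):
        q=P[b]; 
        if len(q)>20: print(n,nm,len(q),np.round(circ(q),4),q[:,1].min().round(3),q[:,2].max().round(3))
    for y0 in(.3,.2,.1):
        xp=.58-.054*(y0-.22)
        m=box(xp-.045,xp-.018,y0-.04,y0+.04,.06,.11);q=P[m]
        if len(q)>5: print(n,'handle',y0,len(q),np.median(q,0).round(4),np.percentile(q,2,0).round(4),np.percentile(q,98,0).round(4))
    bl=(im[:,2]>1.3*im[:,0]+10)&box(.56,.6,.04,.36,.03,.096)
    if bl.sum()>50: print('panel x=a+b*y',np.polyfit(y[bl],x[bl],1).round(4))
    g=box(.5,.8,-.02,.45,.15,.165)&(x>.56)
    if g.sum()>50: print('hood',np.percentile(P[g],[1,50,99],axis=0).round(4).tolist())
E
```

```text
scene0 bigbody 988 [0.5215 0.4183 0.0193] 0.404 0.12
scene0 bigcap 212 [0.5218 0.4181 0.0217] 0.401 0.151
scene0 cup 353 [ 0.4375 -0.2023  0.0328] -0.239 0.05
scene0 cuprim 108 [ 0.4375 -0.2024  0.0324] -0.24 0.058
scene0 handle 0.3 107 [0.5416 0.3003 0.0925] [0.5375 0.2824 0.0844] [0.5573 0.3117 0.0964]
scene0 handle 0.2 83 [0.5471 0.1963 0.0926] [0.5421 0.1776 0.0854] [0.562  0.2088 0.0967]
scene0 handle 0.1 68 [0.5528 0.0945 0.0925] [0.5481 0.074  0.085 ] [0.5661 0.1048 0.0972]
panel x=a+b*y [-0.0512  0.5907]
hood [[0.5968, 0.0492, 0.1514], [0.6429, 0.2338, 0.1591], [0.696, 0.3522, 0.1607]]
side0 bigbody 783 [0.5193 0.418  0.0194] 0.402 0.12
side0 bigcap 195 [0.5196 0.4179 0.0218] 0.398 0.151
side0 cup 340 [ 0.4361 -0.2023  0.0326] -0.239 0.05
side0 cuprim 92 [ 0.436  -0.2027  0.0323] -0.238 0.058
side0 handle 0.3 95 [0.5402 0.2983 0.0915] [0.536  0.283  0.0837] [0.5559 0.3115 0.0953]
side0 handle 0.2 81 [0.5458 0.1958 0.0916] [0.5414 0.1776 0.0834] [0.561  0.2075 0.0957]
side0 handle 0.1 68 [0.5514 0.0928 0.0913] [0.5466 0.0747 0.0842] [0.5669 0.1049 0.0958]
panel x=a+b*y [-0.0494  0.588 ]
hood [[0.5951, 0.0489, 0.1528], [0.6421, 0.2293, 0.158], [0.6943, 0.3516, 0.1598]]
panel x=a+b*y [-0.0388  0.5949]
hood [[0.6103, 0.0622, 0.1559], [0.6558, 0.0746, 0.1573], [0.701, 0.0875, 0.1587]]
```

View pics/wrist0.png

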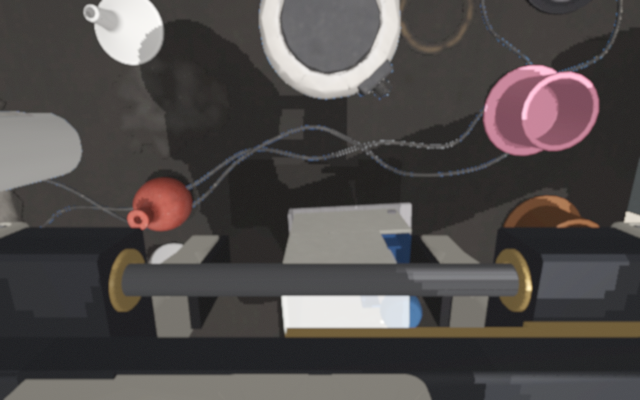

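```bash
python3 - <<'E'
from h import *
T=toolT();print(T.round(4)); print(get_obs()['clock'], ctrl.grip_point_offset)
E
```

```text
[[-1.300e-03 -1.000e-04 -1.000e+00  6.746e-01]
 [-1.000e-04 -1.000e+00  1.000e-04 -0.000e+00]
 [-1.000e+00  1.000e-04  1.300e-03  2.049e-01]
 [ 0.000e+00  0.000e+00  0.000e+00  1.000e+00]]
0.15 0.0188
```

Request:
move_arm(
  commands=[
    [[0,-3.47,1.67,0],[0,-3.47,1.67,0],[0,-3.47,1.67,0],[0,-3.47,1.67,0],[0,-3.47,1.67,0],[0,-3.47,1.67,0],[0,-3.47,1.67,0],[0,-3.47,1.67,0]],
  ],
  jaw=0,
)

```text
clock: 0.95
tool_pos: [0.5404, 0.2788, 0.2056]
orientation: [17.8, 90.0, -162.2]
force: [1.2, 0.2, 0.0]
opening: 0.0291
```

Request:
move_arm(
  commands=[
    [[0,0,0,0.15],[0,0,0,0.15],[0,0,0,0.15],[0,0,0,0.15],[0,0,0,0.15],[0,0,0,0.15],[0,0,0,0.15],[0,0,0,0.15]],
  ],
)

```text
clock: 1.75
tool_pos: [0.5412, 0.2775, 0.2054]
orientation: [105.4, 90.0, -143.7]
force: [-0.5, 0.2, -0.2]
opening: 0.0003
```

Request:
move_arm(
  commands=[
    [[0,0,0,0.15],[0,0,0,0.15],[0,0,0,0.02],[0,0,0,0],[0,0,0,0]],
  ],
)

```text
clock: 2.25
tool_pos: [0.5413, 0.2775, 0.2055]
orientation: [125.8, 90.0, -141.1]
force: [-0.4, -0.9, -0.0]
opening: 0.0004
```

```bash
python3 - <<'E'
from h import *
o=get_obs();print(o['clock'],o['opening'],o['force'].round(2) if hasattr(o['force'],'round') else o['force']);print(toolT().round(4))
im,P=cloud('wrist','w1')
P0=P.reshape(-1,3);x,y,z=P0.T
m=(x>.525)&(x<.562)&(y>.27)&(y<.33)&(z>.07)&(z<.105);q=P0[m];print(len(q),np.percentile(q,[2,50,98],axis=0).round(4) if len(q) else'')
E
```

```text
2.25 0.00041385809055952436 [-0.43 -0.9  -0.02]
[[-2.000e-04 -9.985e-01 -5.410e-02  5.413e-01]
 [-2.000e-04 -5.410e-02  9.985e-01  2.775e-01]
 [-1.000e+00  2.000e-04 -1.000e-04  2.055e-01]
 [ 0.000e+00  0.000e+00  0.000e+00  1.000e+00]]
643 [[0.5382 0.2814 0.0882]
 [0.5449 0.2959 0.0928]
 [0.5608 0.3099 0.0952]]
```

View pics/w1.png

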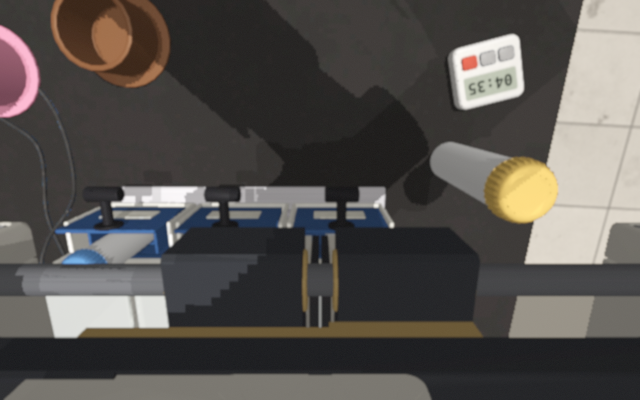

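Request:
move_arm(
  commands=[
    [[2.5,0,0,0],[2.5,0,0,0],[2.5,0,0,0],[2.0,0,0,0],[0.9,0,0,0],[0.3,0.2,0,0],[0.2,0.3,0,0],[0.2,0.4,0,0]],
  ],
)

```text
clock: 3.1
tool_pos: [0.5327, 0.2776, 0.0956]
orientation: [-54.8, 89.9, 38.2]
force: [-0.4, 0.1, -0.6]
opening: 0.0005
```

```bash
python3 - <<'E'
from h import *
show(get_obs())
im,P=cloud('scene','s2')
c=im[150:300,180:340];cv2.imwrite('pics/c2.png',cv2.resize(c,None,fx=3.5,fy=3.5)[:,:,::-1])
E
```

```text
{'clock': 3.1, 'joint_pos': [46.1515, 18.845, -17.3355, 0.0159, -53.7281, -133.2247], 'qvel': [2.9311, -2.3111, -6.334, -0.1146, 4.33, -2.9224], 'tau': [-0.4246, -50.7992, 25.3212, 5.9013, -0.2077, 0.1101], 'tool_pos': [0.5327, 0.2776, 0.0956], 'orientation': [-54.7807, 89.9077, 38.1554], 'force': [-0.3838, 0.109, -0.6236], 'moment': [0.0216, -0.0527, 0.0377], 'opening': 0.0005}
```

View pics/c2.png

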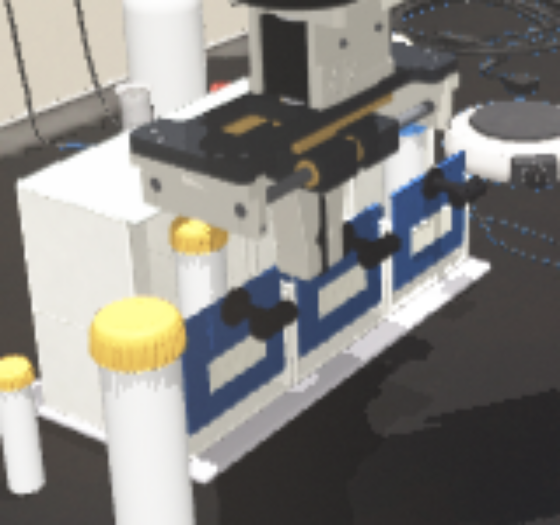

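The jaws are closed just above and to the right of the bar, at crop (270,310), with no contact yet. I'll shift 8 mm toward +y, back over the bar, and then press down along its arc.

Request:
move_arm(
  commands=[
    [[0,-0.9,0.8,0],[0.2,0,0,0],[0.2,0.2,0,0],[0.2,0.4,0,0],[0.2,0.4,0,0],[0,0,0,0]],
  ],
)

```text
clock: 3.75
tool_pos: [0.5301, 0.2847, 0.0863]
orientation: [119.3, 90.0, -147.8]
force: [0.3, 1.7, -0.7]
opening: 0.0005
```

```bash
python3 - <<'E'
from h import *
show(get_obs())
im,P=cloud('scene','s3')
P=P.reshape(-1,3);i=im.reshape(-1,3).astype(int);x,y,z=P.T
for y0,y1 in((.305,.337),):
    b=(i[:,2]>1.3*i[:,0]+10)&(x>.48)&(x<.6)&(y>y0)&(y<y1)&(z>.03)&(z<.11)
    s=np.polyfit(z[b],x[b],1);print(b.sum(),'tilt',np.arctan(-s[0]))
E
```

```text
{'clock': 3.75, 'joint_pos': [46.8175, 19.5657, -17.6421, -0.0154, -52.8394, -133.8917], 'qvel': [-0.2663, 0.0575, 1.0389, 0.354, -0.3798, 0.3414], 'tau': [0.1009, -52.426, 24.5852, 5.8121, 0.0095, -0.0704], 'tool_pos': [0.5301, 0.2847, 0.0863], 'orientation': [119.3174, 89.9512, -147.7661], 'force': [0.3173, 1.7181, -0.7118], 'moment': [-0.06, -0.1128, -0.0039], 'opening': 0.0005}
262 tilt -0.001475790476418831
```

```bash
python3 - <<'E'
from h import *
z=np.load('pics/s3.npz');im=z['im'];P=z['P']
c=im[150:290,200:330];cv2.imwrite('pics/c3.png',cv2.resize(c,None,fx=4,fy=4)[:,:,::-1])
Q=P.reshape(-1,3);x,y,zz=Q.T
for z0 in(.09,.1,.11,.12,.13):
    m=(x>.5)&(x<.555)&(y>.24)&(y<.33)&(abs(zz-z0)<.005);q=Q[m]
    if len(q): print(z0,len(q),np.percentile(q,[2,50,98],axis=0).round(4).tolist())
E
```

```text
0.09 77 [[0.5373, 0.2822, 0.0853], [0.5403, 0.3002, 0.0912], [0.5539, 0.3115, 0.0948]]
0.1 25 [[0.5397, 0.2852, 0.0951], [0.5441, 0.2963, 0.0957], [0.5485, 0.311, 0.0972]]
0.11 39 [[0.5183, 0.2672, 0.1092], [0.5213, 0.2925, 0.1131], [0.5378, 0.3002, 0.1149]]
0.12 81 [[0.5177, 0.2687, 0.1152], [0.5207, 0.297, 0.1203], [0.5395, 0.3008, 0.1245]]
0.13 89 [[0.5178, 0.2679, 0.125], [0.521, 0.2952, 0.1302], [0.5387, 0.3018, 0.1349]]
```

View pics/c3.png

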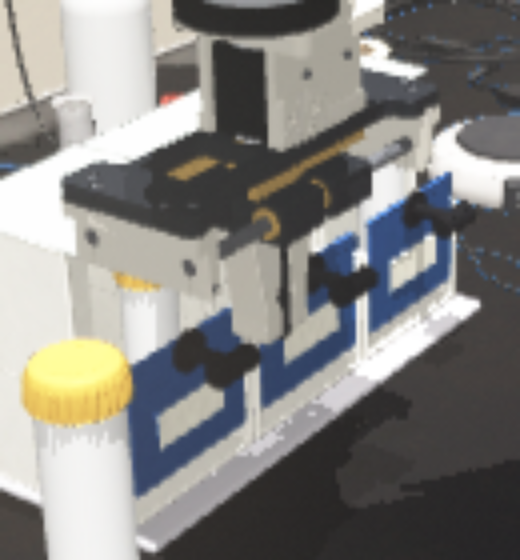

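```bash
python3 - <<'E'
from h import *
for n in('s3','side'):
    if n=='side': cloud('side','side3');n='side3'
    z=np.load(f'pics/{n}.npz');Q=z['P'].reshape(-1,3);x,y,zz=Q.T
    for a,b in((.515,.525),(.525,.535),(.535,.542)):
        m=(x>a)&(x<b)&(y>.25)&(y<.32)&(zz>.05)&(zz<.16);print(n,a,m.sum(),np.sort(zz[m])[:8].round(4))
print(toolT().round(4)[:3,3])
E
```

```text
s3 0.515 304 [0.108  0.1096 0.1099 0.1101 0.1103 0.1105 0.1111 0.1113]
s3 0.525 84 [0.1103 0.1106 0.1121 0.1131 0.1135 0.1147 0.1149 0.115 ]
s3 0.535 94 [0.0834 0.0843 0.0851 0.0853 0.086  0.0861 0.0863 0.0867]
side3 0.515 254 [0.1067 0.1081 0.1085 0.1093 0.1094 0.1096 0.1105 0.1106]
side3 0.525 57 [0.0898 0.1097 0.11   0.1124 0.1133 0.1138 0.1146 0.1147]
side3 0.535 79 [0.0816 0.0839 0.0843 0.0845 0.0848 0.0859 0.086  0.086 ]
[0.5308 0.2851 0.0868]
```

```bash
python3 - <<'E'
from h import *
for n in('scene0','side0','s2'):
    z=np.load(f'pics/{n}.npz');Q=z['P'].reshape(-1,3);x,y,zz=Q.T
    if n=='s2': m=(x>.51)&(x<.535)&(y>.25)&(y<.32)&(zz>.05)&(zz<.16)
    else: m=(x>.6)&(x<.76)&(abs(y)<.02)&(zz>.165)&(zz<.26)
    print(n,np.sort(zz[m])[:6].round(4),np.percentile(Q[m],[1,99],axis=0).round(3).tolist())
E
```

```text
scene0 [0.2268 0.2272 0.2273 0.2274 0.2275 0.2275] [[0.611, -0.011, 0.227], [0.734, 0.013, 0.26]]
side0 [0.2261 0.2264 0.2265 0.2275 0.2276 0.2277] [[0.61, -0.01, 0.227], [0.732, 0.013, 0.259]]
s2 [0.1159 0.1189 0.1192 0.1196 0.1197 0.1197] [[0.52, 0.259, 0.12], [0.534, 0.297, 0.159]]
```

```bash
python3 - <<'E'
from h import *
for n,c in(('s3',.285),('side3',.285)):
    z=np.load(f'pics/{n}.npz');Q=z['P'].reshape(-1,3);x,y,zz=Q.T
    m=(x>.47)&(x<.59)&(zz>.1)&(zz<.3)&(y<.40)&(y>.2)
    for lo in np.arange(.10,.24,.01):
        k=m&(zz>=lo)&(zz<lo+.01);q=Q[k]
        if k.sum()>3: print(n,lo.round(2),k.sum(),np.percentile(q,[2,98],axis=0).round(3)[:,:2].tolist())
E
```

```text
s3 0.1 49 [[0.521, 0.282], [0.59, 0.312]]
s3 0.11 114 [[0.518, 0.268], [0.589, 0.311]]
s3 0.12 112 [[0.518, 0.269], [0.589, 0.313]]
s3 0.13 84 [[0.517, 0.267], [0.539, 0.303]]
s3 0.14 92 [[0.518, 0.267], [0.539, 0.304]]
s3 0.15 87 [[0.518, 0.263], [0.536, 0.306]]
s3 0.16 24 [[0.517, 0.292], [0.53, 0.307]]
s3 0.17 160 [[0.488, 0.201], [0.562, 0.374]]
s3 0.18 420 [[0.487, 0.201], [0.559, 0.374]]
s3 0.19 567 [[0.487, 0.201], [0.557, 0.379]]
s3 0.2 415 [[0.486, 0.202], [0.56, 0.381]]
s3 0.21 962 [[0.487, 0.204], [0.559, 0.381]]
s3 0.22 208 [[0.503, 0.236], [0.552, 0.302]]
s3 0.23 212 [[0.503, 0.237], [0.549, 0.302]]
side3 0.1 36 [[0.519, 0.28], [0.589, 0.313]]
side3 0.11 72 [[0.516, 0.268], [0.588, 0.311]]
side3 0.12 72 [[0.516, 0.27], [0.538, 0.301]]
side3 0.13 67 [[0.516, 0.267], [0.537, 0.303]]
side3 0.14 74 [[0.515, 0.266], [0.536, 0.305]]
side3 0.15 46 [[0.514, 0.269], [0.529, 0.399]]
side3 0.16 9 [[0.515, 0.299], [0.52, 0.307]]
side3 0.17 153 [[0.486, 0.201], [0.558, 0.374]]
side3 0.18 375 [[0.486, 0.201], [0.559, 0.374]]
side3 0.19 497 [[0.486, 0.202], [0.549, 0.38]]
side3 0.2 361 [[0.485, 0.204], [0.555, 0.382]]
side3 0.21 922 [[0.486, 0.203], [0.558, 0.382]]
side3 0.22 186 [[0.502, 0.234], [0.547, 0.302]]
side3 0.23 180 [[0.501, 0.235], [0.549, 0.302]]
```

The real fingertips sit about 21.5 mm above the reported TCP, in both fixed views, and that explains the miss. I'll use that offset from here on.

Request:
move_arm(
  commands=[
    [[0,-1.3,0,0],[0.7,0,0,0],[0.7,0,0,0],[0.3,0.2,0,0],[0.3,0.5,0,0],[0.3,0.5,0,0],[0.3,0.5,0,0],[0.3,0.4,0,0]],
  ],
)

```text
clock: 4.65
tool_pos: [0.5211, 0.2845, 0.0586]
orientation: [88.2, 89.9, -178.9]
force: [-12.7, 1.0, 15.6]
opening: 0.0007
```

```bash
cat >> h.py <<'E'
def tilt(name):
    im,P=cloud('scene',name)
    Q=P.reshape(-1,3);i=im.reshape(-1,3).astype(int);x,y,z=Q.T
    b=(i[:,2]>1.3*i[:,0]+10)&(x>.46)&(x<.6)&(y>.31)&(y<.337)&(z>.03)&(z<.11)
    s=np.polyfit(z[b],x[b],1);print(b.sum(),'tilt',np.arctan(-s[0]).round(3),'top',Q[b][z[b]>np.percentile(z[b],90)].mean(0).round(4))
    return im,P
E
python3 - <<'E'
from h import *
show(get_obs());tilt('s4')
E
```

```text
{'clock': 4.65, 'joint_pos': [47.4289, 20.6922, -20.2505, -0.0969, -49.1273, -134.4532], 'qvel': [2.8395, -0.4672, -6.4797, -0.2766, 5.7077, -2.6625], 'tau': [-4.6892, -44.7165, 23.6074, 7.2052, 2.6484, 0.0547], 'tool_pos': [0.5211, 0.2845, 0.0586], 'orientation': [88.1783, 89.8987, -178.9094], 'force': [-12.6659, 0.9601, 15.6291], 'moment': [0.4594, 4.5887, 0.0383], 'opening': 0.0007}
199 tilt 0.518 top [0.5486 0.3232 0.0922]
```

```bash
python3 - <<'E'
from h import *
show(get_obs())
z=np.load('pics/s4.npz');im=z['im']
c=im[150:290,200:330];cv2.imwrite('pics/c4.png',cv2.resize(c,None,fx=4,fy=4)[:,:,::-1])
E
```

```text
{'clock': 4.7, 'joint_pos': [47.4585, 20.7124, -20.327, -0.1381, -49.0775, -134.4689], 'qvel': [-0.1544, 0.4838, 0.665, -0.3724, -0.6329, 0.6268], 'tau': [-5.7106, -45.6019, 24.5327, 8.2192, 2.4702, 0.0184], 'tool_pos': [0.5203, 0.2844, 0.0578], 'orientation': [92.7793, 89.8434, -174.3217], 'force': [-14.3212, 3.3186, 15.02], 'moment': [1.0051, 5.1932, -0.0024], 'opening': 0.0003}
```

View pics/c4.png

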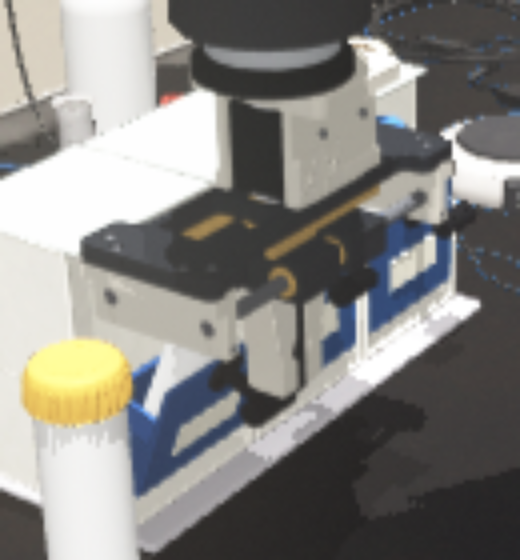

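Request:
move_arm(
  commands=[
    [[-0.2,0.3,0,0],[-0.3,0.5,0,0],[-0.3,1.2,0,0],[0,2.5,0,0],[0,3.0,0,0],[-3.0,1,0,0],[-4,0,0,0],[-4,0,0,0]],
  ],
)

```text
clock: 5.5
tool_pos: [0.4368, 0.2797, 0.1767]
orientation: [141.8, 89.9, -125.2]
force: [-0.4, 0.8, -0.3]
opening: 0.0007
```

```bash
python3 - <<'E'
from h import *
show(get_obs());im,P=tilt('s5')
im2,P2=cloud('wrist','w5')
a=cv2.resize(im[150:290,200:330],None,fx=3.5,fy=3.5);b=cv2.resize(im2,None,fx=.48,fy=.48)
H=max(a.shape[0],b.shape[0]);f=lambda t:np.vstack([t,np.zeros((H-t.shape[0],t.shape[1],3),np.uint8)])
cv2.imwrite('pics/c5.png',np.hstack([f(a),f(b)])[:,:,::-1])
for n,Q,i in(('s',P,im),('w',P2,im2)):
    Q=Q.reshape(-1,3);h=cv2.cvtColor(i,cv2.COLOR_RGB2HSV).reshape(-1,3);x,y,z=Q.T
    m=(h[:,0]>18)&(h[:,0]<33)&(h[:,1]>120)&(h[:,2]>100)&(x>.47)&(x<.62)&(y>.25)&(y<.36)
    if m.sum(): print(n,m.sum(),np.percentile(Q[m],[2,50,98],axis=0).round(4).tolist())
E
```

```text
{'clock': 5.5, 'joint_pos': [54.3348, 7.1032, -21.2425, 0.0006, -61.7203, -141.387], 'qvel': [-0.3535, -21.0853, 33.1129, 0.1115, -53.1286, 0.0351], 'tau': [-0.0887, -36.2034, 24.035, 6.1469, 1.2445, -0.0189], 'tool_pos': [0.4368, 0.2797, 0.1767], 'orientation': [141.8166, 89.934, -125.2354], 'force': [-0.3811, 0.7724, -0.2788], 'moment': [0.1111, -0.243, 0.015], 'opening': 0.0007}
201 tilt 0.536 top [0.5474 0.3219 0.0921]
s 94 [[0.5327, 0.2894, 0.122], [0.5415, 0.309, 0.1307], [0.559, 0.3143, 0.1397]]
```

View pics/c5.png

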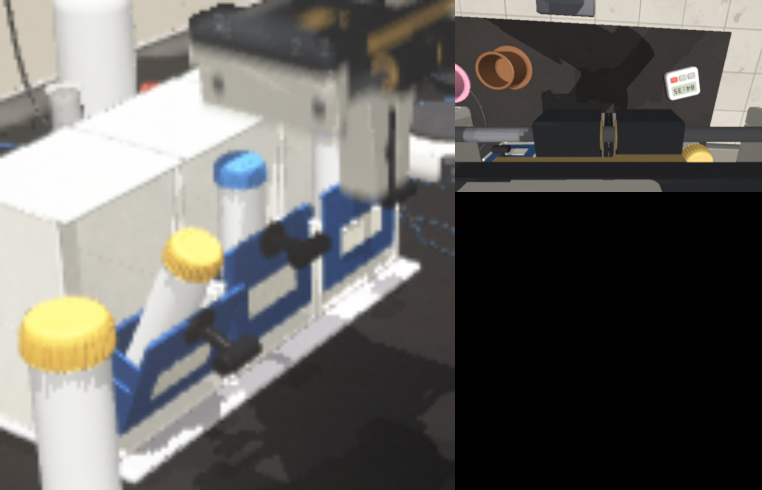

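```bash
cat > fit.py <<'E'
from h import *
from scipy.optimize import least_squares
def run(n):
    z=np.load(f'pics/{n}.npz');Q=z['P'].reshape(-1,3);i=z['im'].reshape(-1,3);h=cv2.cvtColor(z['im'],cv2.COLOR_RGB2HSV).reshape(-1,3).astype(int);x,y,zz=Q.T
    reg=(x>.5)&(x<.62)&(y>.265)&(y<.335)
    bl=(i[:,2]>1.3*i[:,0]+10.)&(x>.5)&(x<.6)&(y>.255)&(y<.345)&(zz>.028)&(zz<.098)
    s=np.linalg.lstsq(np.c_[zz[bl],y[bl],np.ones(bl.sum())],x[bl],rcond=None)[0];r=x[bl]-np.c_[zz[bl],y[bl],np.ones(bl.sum())]@s
    k=np.where(bl)[0][abs(r)<.004];s=np.linalg.lstsq(np.c_[zz[k],y[k],np.ones(len(k))],x[k],rcond=None)[0]
    print(n,'plane tilt',np.arctan(-s[0]).round(3),'yaw',s[1].round(3),len(k))
    bar=(i.max(1)<60)&(x>.49)&(x<.54)&(y>.27)&(y<.32)&(zz>.045)&(zz<.085)
    print('bar',bar.sum(),np.percentile(Q[bar],[3,50,97],axis=0).round(4).tolist())
    cap=reg&(h[:,0]>18)&(h[:,0]<33)&(h[:,1]>110)&(h[:,2]>90)&(zz>.1)
    wh=reg&(h[:,1]<60)&(h[:,2]>130)&(zz>.085)&(zz<.13)&(x<.58)
    a=np.r_[Q[cap],Q[wh]];rad=np.r_[np.full(cap.sum(),.017),np.full(wh.sum(),.0145)]
    def f(p):
        d=np.array([-np.sin(p[2]),p[3],np.cos(p[2])]);d/=np.linalg.norm(d)
        v=a-np.array([p[0],p[1],.11]);v-=np.outer(v@d,d);return np.clip(np.linalg.norm(v,axis=1)-rad,-.0025,.0025)
    s=least_squares(f,[.56,.298,.57,-.03],loss='soft_l1',f_scale=.001)
    p=s.x;d=np.array([-np.sin(p[2]),p[3],np.cos(p[2])]);d/=np.linalg.norm(d);o=np.array([p[0],p[1],.11])
    print('tube at z=.11',p[:2].round(4),'lean',np.degrees(p[2]).round(1),'dy',p[3].round(3),cap.sum(),wh.sum(),'rms',np.std(s.fun).round(4),'top s',np.percentile((Q[cap]-o)@d,[1,99]).round(4),'top z-range',zz[cap].max().round(4),'d',d.round(3))
E
python3 - <<'E'
from fit import *
run('s5');cloud('side','side5');run('side5')
E
```

```text
s5 plane tilt 0.425 yaw 0.001 207
bar 55 [[0.5146, 0.283, 0.0715], [0.5173, 0.2998, 0.0757], [0.5372, 0.3103, 0.0807]]
tube at z=.11 [0.5593 0.2973] lean 24.3 dy -0.055 110 205 rms 0.0011 top s [0.0169 0.0315] top z-range 0.1419 d [-0.411 -0.055  0.91 ]
side5 plane tilt 0.532 yaw -0.031 101
bar 57 [[0.5136, 0.2858, 0.073], [0.5183, 0.2982, 0.0773], [0.5392, 0.3104, 0.0842]]
tube at z=.11 [0.5564 0.297 ] lean 24.4 dy -0.064 172 159 rms 0.0014 top s [0.0174 0.0315] top z-range 0.1434 d [-0.412 -0.064  0.909]
```

The bin is only about 0.39 rad open, because the tube top met the gripper body. I'll finish by pressing down on the panel's top edge at the free corner, beside the tube.

Request:
move_arm(
  commands=[
    [[0,-3.0,-1.0,0],[0,-4.0,-1.1,0],[0,-3.94,-1.1,0],[0,0,0,0],[3,0,0,0],[3,0,0,0],[3,0,0,0],[0.3,0,0,0]],
  ],
)

```text
clock: 6.45
tool_pos: [0.5456, 0.2517, 0.0779]
orientation: [122.2, 89.5, -144.9]
force: [-0.7, 0.1, 0.2]
opening: 0.0005
```

Request:
move_arm(
  commands=[
    [[0,0,0,0],[0.5,0,0,0],[0.4,0.3,0,0],[0.3,0.4,0,0],[0.3,0.3,0,0],[0,0,0,0]],
  ],
)

```text
clock: 7.05
tool_pos: [0.5384, 0.2533, 0.0676]
orientation: [95.8, 90.0, -171.3]
force: [-0.2, 0.1, 0.8]
opening: 0.0006
```

```bash
python3 - <<'E'
from fit import *
show(get_obs());cloud('scene','s6');run('s6');cloud('side','side6');run('side6')
E
```

```text
{'clock': 7.05, 'joint_pos': [43.9974, 20.1607, -19.672, -0.0123, -50.1807, -131.0694], 'qvel': [-0.2669, 0.2023, 0.9182, 0.2639, -0.4404, 0.2945], 'tau': [0.1082, -52.4616, 23.7654, 5.6318, 0.0439, -0.055], 'tool_pos': [0.5384, 0.2533, 0.0676], 'orientation': [95.7829, 89.9837, -171.297], 'force': [-0.2367, 0.0997, 0.7607], 'moment': [-0.0513, -0.1307, -0.0103], 'opening': 0.0006}
s6 plane tilt 0.434 yaw -0.0 206
bar 108 [[0.5144, 0.2834, 0.0714], [0.5205, 0.2978, 0.0777], [0.5377, 0.3098, 0.0827]]
tube at z=.11 [0.5588 0.2973] lean 24.6 dy -0.041 129 354 rms 0.0015 top s [0.0172 0.0877] top z-range 0.1883 d [-0.416 -0.041  0.909]
side6 plane tilt 0.553 yaw -0.012 76
bar 77 [[0.5137, 0.2855, 0.0719], [0.5181, 0.2981, 0.0775], [0.5391, 0.3094, 0.0829]]
tube at z=.11 [0.5558 0.2973] lean 26.9 dy -0.027 90 279 rms 0.0015 top s [0.0201 0.0918] top z-range 0.1895 d [-0.452 -0.027  0.892]
```

Request:
move_arm(
  commands=[
    [[-0.7,0,0,0],[0,-1.2,0,0],[0,0,0,0],[0.4,0,0,0],[0.3,0.1,0,0],[0.3,0.3,0,0],[0.3,0.3,0,0],[0,0,0,0]],
  ],
)

```text
clock: 7.95
tool_pos: [0.5424, 0.2535, 0.0647]
orientation: [101.7, 90.0, -165.3]
force: [-18.4, -1.4, 32.7]
opening: 0.0006
```

```bash
python3 - <<'E'
from fit import *
show(get_obs());cloud('scene','s7');run('s7');cloud('side','side7');run('side7')
E
```

```text
{'clock': 7.95, 'joint_pos': [43.7168, 20.6676, -19.3226, -0.0286, -50.0492, -130.7278], 'qvel': [-0.0203, 0.0625, 0.2442, -0.0296, -0.3979, 0.2191], 'tau': [-4.031, -35.528, 21.4669, 5.9884, 5.2653, -0.1643], 'tool_pos': [0.5424, 0.2535, 0.0647], 'orientation': [101.6936, 89.9549, -165.3358], 'force': [-18.3972, -1.4456, 32.7137], 'moment': [-0.4389, 6.8751, 0.0585], 'opening': 0.0006}
s7 plane tilt 0.395 yaw -0.172 36
bar 134 [[0.5083, 0.2828, 0.0619], [0.5154, 0.2979, 0.0704], [0.5378, 0.3091, 0.0834]]
tube at z=.11 [0.5437 0.2963] lean 31.5 dy -0.062 216 276 rms 0.0018 top s [0.013  0.0761] top z-range 0.1847 d [-0.522 -0.062  0.851]
side7 plane tilt 0.678 yaw -0.19 28
bar 94 [[0.5059, 0.2838, 0.0614], [0.5117, 0.2973, 0.0684], [0.5349, 0.3089, 0.0824]]
tube at z=.11 [0.5421 0.2974] lean 26.4 dy 0.03 201 203 rms 0.0019 top s [0.0146 0.0794] top z-range 0.1862 d [-0.445  0.03   0.895]
```

Request:
move_arm(
  commands=[
    [[-0.5,0.2,0,0],[-3,0,0,0],[-4,2,0,0],[-4,4,0,0],[0,4,0,0],[0,0,0,0],[0,0,0,0]],
  ],
  jaw=7,
)

```text
clock: 8.75
tool_pos: [0.4461, 0.2488, 0.1724]
orientation: [-37.6, 89.9, 55.4]
force: [-0.4, -0.4, -0.8]
opening: 0.0509
```

```bash
python3 - <<'E'
from fit import *
show(get_obs());print(toolT().round(4));im,P=cloud('scene','s8');run('s8');cloud('side','side8');run('side8')
cv2.imwrite('pics/c8.png',cv2.resize(im[130:290,190:350],None,fx=3.5,fy=3.5)[:,:,::-1])
E
```

```text
{'clock': 8.75, 'joint_pos': [51.2007, 6.473, -22.5923, -0.0051, -60.8739, -138.2116], 'qvel': [-1.0905, 2.2541, 1.4943, 0.3104, 0.092, 0.2193], 'tau': [0.4384, -38.1984, 26.4995, 6.2157, -0.1752, -0.1045], 'tool_pos': [0.4461, 0.2488, 0.1724], 'orientation': [-37.5524, 89.9391, 55.4341], 'force': [-0.3535, -0.3854, -0.8029], 'moment': [-0.0248, -0.1797, -0.0079], 'opening': 0.0509}
[[ 6.000e-04 -9.986e-01 -5.210e-02  4.461e-01]
 [ 9.000e-04 -5.210e-02  9.986e-01  2.488e-01]
 [-1.000e+00 -6.000e-04  8.000e-04  1.724e-01]
 [ 0.000e+00  0.000e+00  0.000e+00  1.000e+00]]
s8 plane tilt 0.438 yaw -0.179 38
bar 125 [[0.5081, 0.2833, 0.0634], [0.5156, 0.2974, 0.0704], [0.5383, 0.3094, 0.0819]]
tube at z=.11 [0.5432 0.2964] lean 33.1 dy -0.068 137 193 rms 0.0013 top s [0.0133 0.0275] top z-range 0.1391 d [-0.545 -0.067  0.836]
side8 plane tilt 0.645 yaw -0.182 30
bar 88 [[0.506, 0.2856, 0.0616], [0.5115, 0.2976, 0.0682], [0.5351, 0.3099, 0.0812]]
tube at z=.11 [0.5405 0.2962] lean 31.8 dy -0.078 182 141 rms 0.0014 top s [0.0132 0.0274] top z-range 0.1382 d [-0.525 -0.078  0.847]
```

View pics/c8.png

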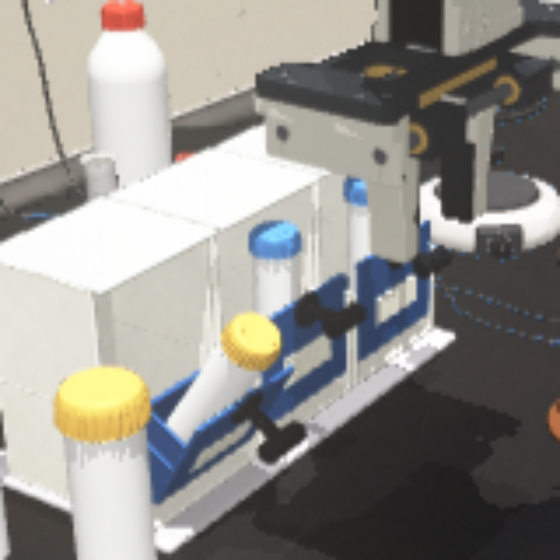

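Request:
move_arm(
  commands=[
    [[0,-3.5,1.4,0],[0,-3.5,1.4,0],[0,-3.5,1.3,0],[0,0,0,0],[0,0,0,0],[3,0,0,0],[2,0,0,0],[0,0,0,0]],
  ],
)

```text
clock: 9.65
tool_pos: [0.5475, 0.2932, 0.1188]
orientation: [124.9, 89.7, -142.2]
force: [-0.5, -0.6, 0.4]
opening: 0.0702
```

Request:
move_arm(
  commands=[
    [[2,0,0,0],[2,0,0,0],[0.6,0,0,0],[0,0,0,0],[0,0,0,0]],
  ],
)

```text
clock: 10.15
tool_pos: [0.5502, 0.2954, 0.0774]
orientation: [-64.1, 89.9, 28.9]
force: [-0.0, 0.1, 0.3]
opening: 0.0699
```

```bash
python3 - <<'E'
from h import *
show(get_obs())
for n in('scene','side'):
    im,P=cloud(n,n+'9');x,y,z=P.reshape(-1,3).T
    m=(x>.52)&(x<.58)&(y>.32)&(y<.365)&(z>.085)&(z<.15);print(np.percentile(P.reshape(-1,3)[m],[1,3,50,97,99],axis=0).round(4).tolist(),m.sum())
im=cv2.imread('pics/scene9.png');cv2.imwrite('pics/c9.png',cv2.resize(im[130:290,190:350],None,fx=3.5,fy=3.5))
E
```

```text
{'clock': 10.15, 'joint_pos': [46.1376, 21.9219, -15.3374, 0.032, -52.659, -133.227], 'qvel': [-0.0823, -0.3785, 0.2133, 0.0195, 0.2452, -0.0956], 'tau': [-0.0276, -54.5331, 24.1857, 5.7084, -0.0905, -0.0002], 'tool_pos': [0.5502, 0.2954, 0.0774], 'orientation': [-64.0681, 89.9144, 28.8619], 'force': [-0.0267, 0.1356, 0.2828], 'moment': [-0.0254, -0.1205, -0.0016], 'opening': 0.0699}
[[0.5349, 0.3224, 0.0857], [0.5356, 0.3289, 0.0865], [0.5395, 0.3445, 0.1218], [0.5576, 0.349, 0.1458], [0.5582, 0.3501, 0.1476]] 286
[[0.5331, 0.3262, 0.0853], [0.5335, 0.3292, 0.0862], [0.5365, 0.344, 0.1197], [0.5546, 0.3475, 0.1449], [0.556, 0.3481, 0.1483]] 202
```

View pics/c9.png

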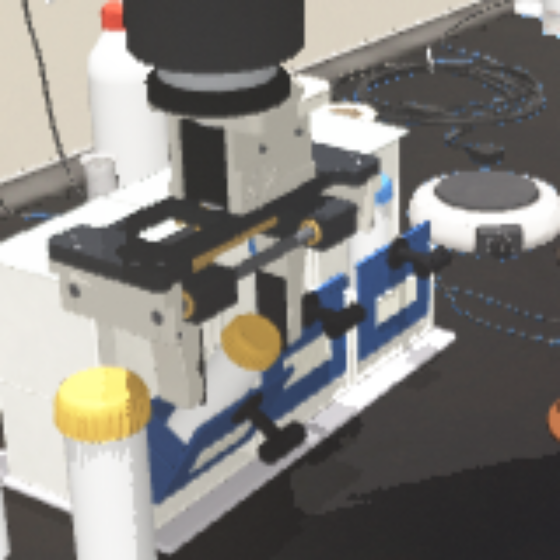

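Request:
move_arm(
  commands=[
    [[0,0,0,0],[0,0,0,0],[0,0,0,0],[0,0,0,0],[0,0,0,0],[0,0,0,0],[0,0,0,0],[0,0,0,0]],
  ],
  jaw=1.5,
)

```text
clock: 11.05
tool_pos: [0.5495, 0.295, 0.076]
orientation: [143.2, 90.0, -123.8]
force: [-0.2, 1.0, -0.3]
opening: 0.0282
```

Request:
move_arm(
  commands=[
    [[-0.6,0.38,0,0],[-0.84,0.54,0,0],[-1.26,0.81,0,0],[-1.26,0.81,0,0],[-1.26,0.81,0,0],[-1.26,0.81,0,0],[-1.26,0.81,0,0],[-1.26,0.81,0,0]],
  ],
)

```text
clock: 11.85
tool_pos: [0.4911, 0.2921, 0.1673]
orientation: [-41.5, 90.0, 51.5]
force: [-0.2, -0.5, 0.0]
opening: 0.0282
```

Request:
move_arm(
  commands=[
    [[-1.5,0,0,0],[-1.5,0,0,0],[-1.5,0,0,0],[0,0,0,0],[0,0,0,0]],
  ],
)

```text
clock: 12.35
tool_pos: [0.4915, 0.2922, 0.2113]
orientation: [-17.3, 90.0, 75.6]
force: [0.0, 0.1, -0.8]
opening: 0.0282
```

```bash
python3 - <<'E'
from h import *
show(get_obs());t=toolT()[:3,3]
for n in('scene','side'):
    im,P=cloud(n,n+'10');h=cv2.cvtColor(im,cv2.COLOR_RGB2HSV).reshape(-1,3).astype(int);Q=P.reshape(-1,3);x,y,z=(Q-t).T
    reg=(abs(y)<.05)&(abs(x)<.1)&(z<.12)&(z>-.12)
    cap=reg&(h[:,0]>18)&(h[:,0]<33)&(h[:,1]>120)&(h[:,2]>90)&(z<.09)&(z>-.05)
    print('cap rel',np.percentile(Q[cap]-t,[2,50,98],axis=0).round(4).tolist(),cap.sum())
    wh=reg&(h[:,1]<50)&(h[:,2]>120)&(z<.018)&(abs(y)<.017)
    print('white rel',np.percentile(Q[wh]-t,[2,50,98],axis=0).round(4).tolist(),wh.sum())
    if wh.sum()>20:
        s=np.polyfit(z[wh],x[wh],1);print('lean',np.degrees(np.arctan(-s[0])))
E
```

```text
{'clock': 12.35, 'joint_pos': [50.3197, 10.6456, -12.1698, -0.0185, -67.1485, -137.3994], 'qvel': [-0.0826, 0.861, -0.9247, -0.2455, 0.2026, 0.0556], 'tau': [0.0232, -45.1104, 29.601, 7.0227, -0.1297, -0.0043], 'tool_pos': [0.4915, 0.2922, 0.2113], 'orientation': [-17.2905, 89.9601, 75.6226], 'force': [0.0248, 0.0804, -0.803], 'moment': [-0.0866, -0.091, -0.0334], 'opening': 0.0282}
cap rel [[-0.0321, -0.0126, 0.0391], [-0.0219, 0.0048, 0.0524], [-0.0096, 0.0144, 0.0621]] 229
white rel [[-0.0086, -0.0004, -0.0408], [0.0178, 0.0129, -0.0088], [0.0439, 0.0167, 0.0164]] 418
lean 31.227164209145286
cap rel [[-0.0336, -0.0147, 0.0395], [-0.0232, 0.004, 0.0518], [-0.0082, 0.0137, 0.0609]] 201
white rel [[-0.0117, -0.0003, -0.0421], [0.0155, 0.0127, -0.0119], [0.042, 0.0168, 0.0153]] 331
lean 33.02314471121712
```

Request:
move_arm(
  commands=[
    [[0,0.4,-1.5,0],[0,0.7,-3.0,0],[0,0.8,-3.5,0],[0,0.8,-3.5,0],[0,0.8,-3.5,0],[0,0.8,-3.5,0],[0,0.8,-3.5,0],[0,0.8,-3.5,0]],
  ],
)

```text
clock: 13.25
tool_pos: [0.4446, 0.0324, 0.2106]
orientation: [109.7, 90.0, -157.4]
force: [1.0, -0.1, -0.1]
opening: 0.0282
```

Request:
move_arm(
  commands=[
    [[0,0.8,-3.5,0],[0,0.8,-3.5,0],[0,0.8,-3.5,0],[0,0.8,-3.5,0],[0,0.8,-3.5,0],[0,0.8,-3.5,0],[0,0.4,-2.6,0],[0,0,0,0]],
  ],
)

```text
clock: 14.05
tool_pos: [0.4042, -0.2064, 0.2103]
orientation: [92.6, 89.9, -174.7]
force: [0.4, -0.6, -0.7]
opening: 0.0284
```

Request:
move_arm(
  commands=[
    [[-0.5,0,0,0],[2,0,0,0],[3,0,0,0],[3,0,0,0],[1,0,0,0],[0,0,0,0],[0,0,0,0]],
  ],
)

```text
clock: 14.75
tool_pos: [0.4068, -0.2038, 0.1272]
orientation: [-120.4, 89.9, -27.5]
force: [0.4, -0.2, 0.5]
opening: 0.0281
```

```bash
cat > m.py <<'E'
from h import *
from scipy.optimize import least_squares
def meas(tag,zlo=.06):
    o=get_obs();t=toolT()[:3,3];print(o['clock'],t.round(4),o['force'],o['opening'])
    for n in('scene','side'):
        im,P=cloud(n,n+tag);h=cv2.cvtColor(im,cv2.COLOR_RGB2HSV).reshape(-1,3).astype(int);Q=P.reshape(-1,3);x,y,z=Q.T
        a=(abs(x-.437)<.06)&(abs(y+.202)<.045)&(z>.02)&(z<.052)&(h[:,1]<60)&(h[:,2]>60);q=Q[a]
        g=lambda p:np.clip(np.abs(np.hypot(q[:,0]-p[0],q[:,1]-p[1])-.0325)-.0025,0,.004)
        s=least_squares(g,[.437,-.2023]);print(n,'cup',s.x.round(4),a.sum())
        r=Q-t
        w=(h[:,1]<60)&(h[:,2]>120)&(abs(r[:,1])<.02)&(abs(r[:,0])<.07)&(r[:,2]<.018)&(z>zlo)
        if w.sum()>10: print('white',w.sum(),Q[w].min(0).round(4),Q[w].max(0).round(4),'lean',np.degrees(np.arctan(-np.polyfit(r[w,2],r[w,0],1)[0])).round(1),'ymed',np.median(y[w]).round(4))
        c=(h[:,0]>18)&(h[:,0]<33)&(h[:,1]>120)&(h[:,2]>90)&(abs(r[:,1])<.04)&(abs(r[:,0])<.09)
        if c.sum()>10: print('cap',np.percentile(Q[c],[2,50,98],axis=0).round(4).tolist())
E
python3 -c "
from m import *
meas('11')"
```

```text
14.75 [ 0.4068 -0.2038  0.1272] [ 0.38619963 -0.15502174  0.4749752 ] 0.028103165392452494
scene cup [ 0.4379 -0.2022] 383
white 242 [ 0.3944 -0.203   0.0826] [ 0.4567 -0.1846  0.1452] lean 30.2 ymed -0.1904
cap [[0.3736, -0.2239, 0.1673], [0.3838, -0.1954, 0.1794], [0.3951, -0.1873, 0.2428]]
side cup [ 0.4359 -0.2026] 362
white 210 [ 0.3935 -0.2015  0.0848] [ 0.4573 -0.1839  0.1449] lean 30.1 ymed -0.1905
cap [[0.3717, -0.223, 0.1673], [0.3821, -0.1971, 0.1792], [0.412, -0.1868, 0.2453]]
```

Request:
move_arm(
  commands=[
    [[2,0,0,0],[1.5,0,0,0],[1.2,0,0,0],[1.0,0,0,0],[0.7,0,0,0],[0.4,-0.1,0,0],[0,0,0,0]],
  ],
)

```text
clock: 15.55
tool_pos: [0.4079, -0.2039, 0.0582]
orientation: [-104.4, 89.9, -11.5]
force: [1.8, 1.1, -0.8]
opening: 0.0284
```

```bash
python3 -c "
from m import *
meas('12')"
```

```text
15.55 [ 0.4079 -0.2039  0.0582] [ 1.80696846  1.05160815 -0.76281893] 0.028404335659551264
scene cup [ 0.4375 -0.2022] 310
white 64 [ 0.3967 -0.2011  0.0603] [ 0.4374 -0.1866  0.0761] lean 32.1 ymed -0.1913
cap [[0.3749, -0.2265, 0.0982], [0.3853, -0.1954, 0.1109], [0.4111, -0.1867, 0.1741]]
side cup [ 0.4356 -0.2027] 289
white 56 [ 0.3959 -0.2048  0.0603] [ 0.4374 -0.1858  0.0749] lean 27.4 ymed -0.1917
cap [[0.3739, -0.2194, 0.0981], [0.3831, -0.1958, 0.11], [0.4216, -0.1786, 0.1794]]
```

Request:
move_arm(
  commands=[
    [[0.4,-0.5,0,0],[-0.1,-0.4,0,0],[-0.1,-0.5,0,0],[-0.15,-0.5,0,0],[-0.15,-0.5,0,0],[-0.1,-0.5,0,0],[0,-0.5,0,0],[0,0,0,0]],
  ],
)

```text
clock: 16.45
tool_pos: [0.4417, -0.2022, 0.0601]
orientation: [-116.4, 90.0, -23.4]
force: [-1.9, -0.2, 1.0]
opening: 0.0278
```

```bash
python3 -c "
from m import *
meas('13')"
```

```text
16.45 [ 0.4417 -0.2022  0.0601] [-1.94574812 -0.20961074  0.97281041] 0.027801277841525186
scene cup [ 0.4632 -0.1997] 306
white 69 [ 0.4295 -0.2009  0.0601] [ 0.4706 -0.1834  0.077 ] lean 37.0 ymed -0.1899
cap [[0.4083, -0.2242, 0.1001], [0.419, -0.1947, 0.1136], [0.446, -0.1863, 0.1755]]
side cup [ 0.4617 -0.2002] 276
white 57 [ 0.429  -0.2015  0.06  ] [ 0.4705 -0.1845  0.0769] lean 42.8 ymed -0.1898
cap [[0.4067, -0.2213, 0.1006], [0.4183, -0.1956, 0.1134], [0.4548, -0.1772, 0.1796]]
```

The loose cup slid along with the tube instead of letting it rotate. I'll lower the tube to the bottom and release it. Then I'll straighten it with the jaws turned 90°.

Request:
move_arm(
  commands=[
    [[0.4,0,0,0],[0.3,0,0,0],[0.1,0,0,0],[0,0,0,0]],
  ],
)

```text
clock: 16.95
tool_pos: [0.441, -0.2022, 0.052]
orientation: [-118.0, 90.0, -25.0]
force: [-1.7, 0.6, 1.9]
opening: 0.0282
```

Request:
move_arm(
  commands=[
    [[0,0,0,0],[0,0,0,0],[0,0,0,0],[0,0,0,0],[0,0,0,0]],
  ],
  jaw=5.5,
)

```text
clock: 17.45
tool_pos: [0.441, -0.2021, 0.0521]
orientation: [-97.0, 90.0, -4.1]
force: [-0.3, -0.5, 0.0]
opening: 0.0541
```

Request:
move_arm(
  commands=[
    [[-1,0,0,0],[-2.5,0,0,0],[-3.5,0,0,0],[-3.5,0,0,0],[-1.5,0,0,0],[0,0,0,0],[0,0,0,0]],
  ],
)

```text
clock: 18.15
tool_pos: [0.4408, -0.202, 0.1725]
orientation: [-81.4, 89.9, 11.5]
force: [-0.1, 0.2, -0.9]
opening: 0.0553
```

```bash
cat > n.py <<'E'
from h import *
from scipy.optimize import least_squares
def m2(tag,c0=(.4625,-.2),view=False):
    o=get_obs();print(o['clock'],toolT()[:3,3].round(4),np.round(o['force'],1),o['opening'])
    for n in('scene','side'):
        im,P=cloud(n,n+tag);h=cv2.cvtColor(im,cv2.COLOR_RGB2HSV).reshape(-1,3).astype(int);Q=P.reshape(-1,3);x,y,z=Q.T
        near=(np.hypot(x-c0[0],y-c0[1])<.1)
        a=near&(np.hypot(x-c0[0],y-c0[1])<.045)&(z>.015)&(z<.052)&(h[:,1]<60)&(h[:,2]>60);q=Q[a]
        g=lambda p:np.clip(np.abs(np.hypot(q[:,0]-p[0],q[:,1]-p[1])-.0325)-.0025,0,.004)
        s=least_squares(g,c0);print(n,'cup',s.x.round(4),'rim z',np.percentile(z[near&(np.hypot(x-s.x[0],y-s.x[1])<.036)&(z<.059)],98).round(4))
        c=near&(h[:,0]>18)&(h[:,0]<33)&(h[:,1]>120)&(h[:,2]>90)&(z>.06)&(z<.14)
        w=near&(h[:,1]<60)&(h[:,2]>110)&(z>.06)&(z<.118)&(np.hypot(x-c0[0],y-c0[1])<.06)
        p=np.r_[Q[c],Q[w]];rad=np.r_[np.full(c.sum(),.017),np.full(w.sum(),.0145)]
        def f(v):
            d=np.array([v[2],v[3],1]);d/=np.linalg.norm(d);u=p-[v[0],v[1],.08];k=u@d;u=u-np.outer(k,d);return np.clip(np.linalg.norm(u,axis=1)-rad,-.003,.003)
        if len(p)>30:
            v=least_squares(f,[np.median(p[:,0]),np.median(p[:,1])-.008,-.3,0],loss='soft_l1',f_scale=.001).x
            d=np.array([v[2],v[3],1]);d/=np.linalg.norm(d);k=(Q[c]-[v[0],v[1],.08])@d
            top=np.percentile(k,98) if c.sum() else np.nan;bot=np.array([v[0],v[1],.08])+d*(top-.113)
            print(' tube at .08',v[:2].round(4),'slope',v[2:].round(3),c.sum(),w.sum(),'bottom ctr',bot.round(4),'top z',Q[c][:,2].max().round(4) if c.sum() else '')
E
python3 -c "
from n import *
m2('14')"
```

```text
18.15 [ 0.4408 -0.202   0.1725] [-0.1  0.2 -0.9] 0.05533872103874774
scene cup [ 0.4628 -0.1995] rim z 0.0573
 tube at .08 [ 0.4348 -0.2034] slope [-0.686 -0.137] 86 142 bottom ctr [ 0.4794 -0.1945  0.015 ] top z 0.1151
side cup [ 0.4618 -0.2002] rim z 0.0575
 tube at .08 [ 0.4334 -0.2039] slope [-0.732 -0.102] 85 125 bottom ctr [ 0.48   -0.1975  0.0164] top z 0.1145
```

Request:
move_arm(
  commands=[
    [[0,0.5,0,0],[0,0,0,-0.145],[0,0,0,-0.145],[0,0,0,-0.145],[0,0,0,-0.145],[0,0,0,-0.145],[0,0,0,-0.145],[0,0,0,-0.145]],
  ],
  jaw=8.7,
)

```text
clock: 19.05
tool_pos: [0.4351, -0.2024, 0.1712]
orientation: [24.6, 89.9, 176.0]
force: [0.3, 0.9, -0.4]
opening: 0.0871
```

Request:
move_arm(
  commands=[
    [[0,0,0,-0.145],[0,0,0,-0.145],[0,0,0,-0.145],[0,0,0,-0.145],[0,0,0,0],[0,0,0,0]],
  ],
)

```text
clock: 19.65
tool_pos: [0.4354, -0.2024, 0.1715]
orientation: [-8.7, 89.9, 175.4]
force: [0.2, 0.4, -0.6]
opening: 0.0872
```

```bash
python3 -c "
from n import *
print(toolT().round(3));m2('15')"
```

```text
[[-0.001  0.071 -0.998  0.435]
 [ 0.    -0.998 -0.071 -0.202]
 [-1.    -0.     0.001  0.172]
 [ 0.     0.     0.     1.   ]]
19.65 [ 0.4354 -0.2024  0.1715] [ 0.2  0.4 -0.6] 0.08715935246173259
scene cup [ 0.4631 -0.1996] rim z 0.0573
 tube at .08 [ 0.435  -0.2029] slope [-0.698 -0.101] 88 142 bottom ctr [ 0.48   -0.1964  0.0156] top z 0.1141
side cup [ 0.4618 -0.1996] rim z 0.0573
 tube at .08 [ 0.4332 -0.2037] slope [-0.709 -0.122] 85 125 bottom ctr [ 0.4787 -0.1958  0.0158] top z 0.1135
```

Request:
move_arm(
  commands=[
    [[3,0,0,0],[3,0,0,0],[3,0,0,0],[1.5,0,0,0],[0.8,0,0,0],[0,0,0,0]],
  ],
)

```text
clock: 20.35
tool_pos: [0.4353, -0.2024, 0.0582]
orientation: [-6.6, 89.9, 177.6]
force: [-1.0, 0.2, 0.4]
opening: 0.0873
```

Request:
move_arm(
  commands=[
    [[0,0,-0.2,0],[0,0,-0.3,0],[0,0,-0.3,0],[0,0,-0.3,0],[0,0,-0.4,0],[0,0,-0.4,0],[0,0,-0.4,0],[0,0,-0.4,0]],
  ],
  jaw=6.2,
)

```text
clock: 21.15
tool_pos: [0.4633, -0.2004, 0.059]
orientation: [169.3, 90.0, -6.4]
force: [0.6, 0.1, 0.1]
opening: 0.0622
```

```bash
python3 -c "
from n import *
m2('16')"
```

```text
21.15 [ 0.4633 -0.2004  0.059 ] [0.6 0.1 0.1] 0.06215322877756415
scene cup [ 0.4629 -0.1999] rim z 0.0567
 tube at .08 [ 0.4555 -0.2019] slope [-0.357 -0.101] 71 284 bottom ctr [ 0.4796 -0.195   0.0123] top z 0.1227
side cup [ 0.4615 -0.1997] rim z 0.0566
 tube at .08 [ 0.4539 -0.2016] slope [-0.497 -0.002] 66 247 bottom ctr [ 0.4837 -0.2015  0.0199] top z 0.1244
```

Request:
move_arm(
  commands=[
    [[0,0,-0.2,0],[0,0,-0.2,0],[0,0,-0.3,0],[0,0,0,0],[0,0,0,0],[0,0,0,0],[0,0,0,0],[0,0,0,0]],
  ],
  jaw=3.7,
)

```text
clock: 22.05
tool_pos: [0.4697, -0.1999, 0.059]
orientation: [104.4, 90.0, -71.3]
force: [0.3, 0.2, 0.6]
opening: 0.0368
```

```bash
python3 -c "
from n import *
m2('17')"
```

```text
22.05 [ 0.4697 -0.1999  0.059 ] [0.3 0.2 0.6] 0.03684891809235763
scene cup [ 0.4632 -0.1995] rim z 0.0569
 tube at .08 [ 0.468  -0.1998] slope [-0.378  0.117] 70 287 bottom ctr [ 0.493  -0.2075  0.0139] top z 0.1224
side cup [ 0.4622 -0.2   ] rim z 0.0568
 tube at .08 [ 0.466  -0.2009] slope [-0.556 -0.047] 56 252 bottom ctr [ 0.5011 -0.1979  0.0168] top z 0.1213
```

Request:
move_arm(
  commands=[
    [[0,0,0,0],[0,0,0,0],[0,0,0,0],[0,0,0,0],[0,0,0,0],[0,0,0,0],[0,0,0,0],[0,0,0,0]],
  ],
  jaw=6,
)

```text
clock: 22.95
tool_pos: [0.4698, -0.1999, 0.059]
orientation: [-167.2, 90.0, 17.0]
force: [-0.0, 1.0, 0.7]
opening: 0.0599
```

Request:
move_arm(
  commands=[
    [[-1,0,0,0],[-2,0,0,0],[-3,0,0,0],[-4,0,0,0],[-4,0,0,0],[-2,0,0,0],[0,0,0,0],[0,0,0,0]],
  ],
)

```text
clock: 23.75
tool_pos: [0.4698, -0.1997, 0.2198]
orientation: [-174.5, 89.9, 9.8]
force: [-0.5, 0.2, -0.2]
opening: 0.0598
```

```bash
python3 -c "
from n import *
m2('18')
from fit import run
im=cv2.imread('pics/scene18.png')
a=cv2.resize(im[140:250,340:460],None,fx=3.2,fy=3.2);b=cv2.resize(im[150:290,200:330],None,fx=2.514,fy=2.514)[:352]
cv2.imwrite('pics/c18.png',np.hstack([a,b]))
run('scene18');run('side18')"
```

```text
23.75 [ 0.4698 -0.1997  0.2198] [-0.5  0.2 -0.2] 0.05983296326077787
scene cup [ 0.4637 -0.1998] rim z 0.0571
 tube at .08 [ 0.4691 -0.2008] slope [-0.131 -0.041] 78 165 bottom ctr [ 0.4783 -0.1979  0.0097] top z 0.1222
side cup [ 0.4618 -0.1998] rim z 0.0565
 tube at .08 [ 0.4677 -0.2009] slope [-0.125 -0.041] 65 139 bottom ctr [ 0.4765 -0.1979  0.0093] top z 0.1228
scene18 plane tilt 0.578 yaw -0.319 95
bar 70 [[0.5078, 0.2838, 0.062], [0.5134, 0.3002, 0.0681], [0.5387, 0.3097, 0.0832]]
  ret = _var(a, axis=axis, dtype=dtype, out=out, ddof=ddof,
  arrmean = um.true_divide(arrmean, div, out=arrmean,
  ret = ret.dtype.type(ret / rcount)
Traceback (most recent call last):
  File "fit.py", line 20, in run
    print('tube at z=.11',p[:2].round(4),'lean',np.degrees(p[2]).round(1),'dy',p[3].round(3),cap.sum(),wh.sum(),'rms',np.std(s.fun).round(4),'top s',np.percentile((Q[cap]-o)@d,[1,99]).round(4),'top z-range',zz[cap].max().round(4),'d',d.round(3))
                                                                                                                                                     ~~~~~~~~~~~~~^^^^^^^^^^^^^^^^^^^^^
IndexError: index -1 is out of bounds for axis 0 with size 0
```

View pics/c18.png

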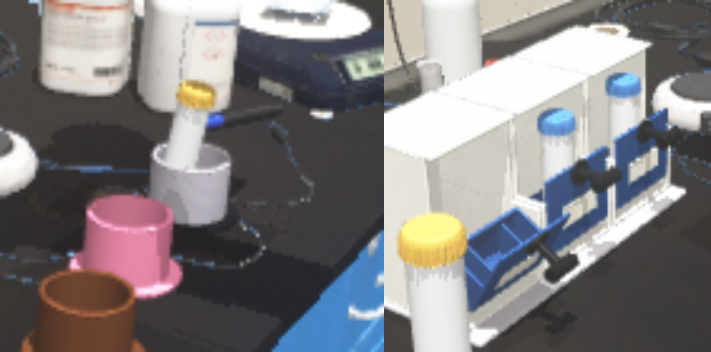

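Request:
move_arm(
  commands=[
    [[0,0,0,0],[0,0,0,0],[0,0,0,0],[0,0,0,0],[0,0,0,0],[0,0,0,0],[0,0,0,0],[0,0,0,0]],
  ],
)

```text
clock: 24.65
tool_pos: [0.4698, -0.1998, 0.2191]
orientation: [-178.0, 90.0, 6.3]
force: [0.4, -0.3, 0.7]
opening: 0.0601
```

```bash
python3 -c "
from n import *
m2('19')
def bar(n):
    z=np.load(f'pics/{n}.npz');Q=z['P'].reshape(-1,3);i=z['im'].reshape(-1,3);x,y,zz=Q.T
    b=(i.max(1)<60)&(abs(y-.297)<.008)&(x>.49)&(x<.56)&(zz>.05)&(zz<.1);return np.percentile(x[b],[3,10]).round(4),np.percentile(zz[b],[3,97]).round(4)
for n in('scene0','side0','scene19','side19'): print(n,bar(n))"
```

```text
24.65 [ 0.4698 -0.1998  0.2191] [ 0.4 -0.3  0.7] 0.060111512609673456
scene cup [ 0.4632 -0.1995] rim z 0.0567
 tube at .08 [ 0.4695 -0.2005] slope [-0.138 -0.056] 77 163 bottom ctr [ 0.4791 -0.1966  0.0097] top z 0.1229
side cup [ 0.4619 -0.1996] rim z 0.0567
 tube at .08 [ 0.4675 -0.2004] slope [-0.139 -0.062] 65 141 bottom ctr [ 0.4773 -0.196   0.0096] top z 0.123
scene0 (array([0.5375, 0.5378]), array([0.0876, 0.0892]))
side0 (array([0.5365, 0.5371]), array([0.0883, 0.095 ]))
scene19 (array([0.5075, 0.5079]), array([0.0655, 0.0864]))
side19 (array([0.5059, 0.5066]), array([0.0597, 0.0841]))
```

```bash
python3 -c "
from h import *
print(close_job())"
```

```text
the job is handed in; nothing more can be done
None
```

The yellow-capped tube (the middle-sized one, from the nearest bin) is standing in the grey steel cup with its bin fully open. I handed the job in at about 24.7 s, with the gripper open and clear above it.

**What I did**
- **Opening the bin:** I pressed the bar down and forward with closed fingers. That stopped at about 0.39 rad, because the tube top met the gripper. I pushed the bin's top edge at the free corner to finish, where a 33 N reaction showed the stop.
- **Moving the tube:** I gripped it along the bar's direction (opening 28 mm), drew it out along its axis and set it in the cup. I then nudged it more upright with the jaws turned 90°.

**Last checks**
- **Bin:** The bar sits 30 mm forward of its closed position in both views, as expected at 0.55 rad. The direct fits to the panel face were too noisy to confirm the angle.
- **Cup:** It is upright on the bench with its rim at about 57 mm (55 stated). It slid about 26 mm when I tried to straighten the tube while still holding it.
- **Tube:** It stays at about an 8° lean, unchanged over 0.9 s. The centre of its foot reads about 9.6 mm above the bench. A foot resting on its edge at that lean would be at about 8 mm, so the two agree within camera accuracy. It is not perfectly flat and seems to rest against the cup wall.

**Disagreement:** The fingertips seen by the fixed cameras were about 21.5 mm above the reported TCP. My first push missed the bar because of this, and I corrected for it afterwards.

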